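# Open the touch-latch vial cabinet

### The arm

A 7-joint arm with a two-finger parallel gripper is mounted at the origin on a cart in front of the work surface, level with it; the furniture and walls round the work are solid. World frame = base frame: x ahead of the robot, y to its left, z up, the work surface at z = 0. Lengths are in m, angles in rad, forces in N, time in s.
With the tool pointing down it reaches from about 0.4 to 0.85 m from the base axis. Payload 6.9 kg.
Tool frame: the origin (TCP) lies midway between the tips of the shut fingers; the grasp point (between the pads) lies behind it (ctrl.pinch_z is the z of the grasp point in the tool frame, in m); z points along the fingers, y is the line along which they close (so a half turn about z gives the same grasp; the last joint's range is limited). The gripper opens to 85 mm and grips with 20 to 120 N. Pads are 22 mm wide; open, the fingers measure 114 mm over their backs; the gripper's body (76 mm by 85 mm) begins 54 mm behind the grasp point. The pads swing forward as they close: fully open they stand 13 mm farther back than shut.
Start: joints at [-1.004, 0.507, -0.238, 1.5, 0.126, 1.149, -0.155], TCP at [0.278, 0.56, 0.231] pointing down, gripper open.
Joint ranges: [-3.08, 3.08], [-0.24, 2.05], [-1.43, 1.35], [0, 2.5], [-1.52, 4.66], [0.17, 1.96], [-2.89, 2.89]. Speed limits (rad/s): [2.39, 2.39, 3.14, 3.14, 3.14, 3.14, 3.14].

### API

Orientations are given as a unit quaternion [w, x, y, z].
In Python, from station import ctrl, get_state, vision, ticket, models gives the robot as it stands. Calls block until the motion is done:
- ctrl.movep(position, orientation): joint-space move of the TCP to a pose.
- ctrl.movel(position, frame=None, max_speed=0.15): straight line of the TCP; frame=None keeps the orientation; max_speed is the mean speed in m/s.
- ctrl.set_joints(angles): joint-space move.
- ctrl.ungrasp() and ctrl.close_gripper(force=None): open the fingers fully, or close them until they stop; force is the grip in N (None keeps the last).
- ctrl.pause(seconds).
- ctrl.ik(position, orientation): joint angles nearest the present ones, or None.
- get_state(): the state.
- vision.grab_frame(name): name is "scene" or "top"; returns (picture, depth): 420x560x3 uint8, blue, green, red; 420x560 float32, m along the optical axis (not along the pixel's ray), 0 where there is no reading.
- vision.camera_info(name): a dict with "mtx" (3x3 intrinsics, pixels), "dist_coeffs" ([k1, k2, p1, p2, k3] as OpenCV has them; the pictures are not rectified), "R" (3x3) and "t" (3): a world point X has camera coordinates R X + t. Camera axes: x right, y down, z forward; pixel columns grow to the right and rows downward; lengths in m; the calibration is good to about 2 mm. A picture is of the moment at which its call begins. camera_info takes no time and is no camera call.
A pose or a line that the arm cannot do raises ctrl.Unreachable and nothing moves.
- ticket.close_job(): hands the job in; it is judged then, once.
Trained networks look in the newest picture that a camera, given by its name, has taken for a name from the list of things; names that differ only in an ending like _2 or _b are one class to them, and where a whole thing is asked for, a point or a joint stands for the part that bears it (a point fixed in the world has none). Each returns a list of dicts, best first, with "p" (0 to 1); they miss things now and then, are a little off and sometimes report something else, mostly with a low value. They report only what shows in the picture. A call takes as long as a camera call.
- models.recognise(camera, target): "point" ([column, row] in pixels, amid what is visible of it).
- models.masks_of(camera, target): "mask" (420x560 bool, what is visible of it) and "point" ([column, row] in pixels, amid what is visible of it).
The state is a dict: "time": time; "qpos": joint angles; "qd": joint speeds; "tau": joint torques, N m; "tcp_pos": TCP position; "eef_rot": TCP orientation; "contact_force": force on the tool from outside, world axes, zero at the start; "wrist_torque": the same for the moment, N m; "width": finger opening in m; "gripper_force": force on a finger pad.
Only numpy, scipy, OpenCV 4.12 (cv2) and the standard library are available. Lean on these libraries where they do the work, as an engineer would, in place of code of your own. Each camera call takes 0.05 s, during which the arm holds its last target. There are 200 camera calls.

### The job

Open the wider of the two small white cabinets, using the fingertips only: gently press its handle-less door (a small round mark near the free edge shows where) until the push catch lets go, let the door spring ajar by itself, then reach behind its free edge with a finger and push it wide open, about square to the cabinet front or farther. Leave the narrower cabinet shut, and do not lift, carry or shove any of the loose things.

Things in the scene. Friction and masses are not known exactly. Their poses are not given: they have to be found in the camera images.
- wide_cabinet: fixed white cabinet, 175 mm wide (y), 120 deep (x), 130 high; origin: centre of its underside, on the worktop; front looks along its -x. One plain grey handle-less door, covering its whole front (7 mm gap behind it), 17 to 130 mm above the worktop, 10 mm thick; hinged upright at the left end (+y), free edge at the right (-y). The cabinet to open.
- wide_door (a joint): angle in rad: 0 shut, positive opens towards the robot (clockwise from above), to 1.75; negative pressed in. Pressed 4 mm in at the mark (-0.024, some 3 N; stop at 6 mm) the catch lets go; as the finger backs off a spring pushes the door out to about 0.7 rad, where it stays. Beyond, it swings with light friction and stays where left. It does not latch again.
- wide_push (a point): centre of the small round steel mark (18 mm) on the front face of the wide cabinet's door: where to press. 153 mm from the hinge axis, 22 mm from the free edge, 95 mm above the worktop. It moves with the door.
- wide_hinge (a point): hinge axis of the wide door, on the plane of the front face, 70 mm above the worktop; axes as the cabinet's. The inner face lies 10 mm behind the plane through this axis.
- narrow_cabinet: fixed white cabinet, 120 mm wide (y), 120 deep (x), 130 high; origin: centre of its underside, on the worktop; front looks along its -x. One plain grey handle-less door, covering its whole front (7 mm gap behind it), 17 to 130 mm above the worktop, 10 mm thick; hinged upright at the left end (+y), free edge at the right (-y). Its door has the same push catch. Leave it shut.
- narrow_door (a joint): door angle of the narrow cabinet in rad, 0 shut; must stay shut
- dropper_bottle: amber dropper bottle 38 mm across, 107 mm tall, standing between the two cabinets; loose bystander, origin at the centre of its underside
- vial_b: glass vial, 23 mm across, 50 mm tall; loose bystander, origin at the centre of its underside
- vial_c: glass vial, 23 mm across, 55 mm tall; loose bystander, origin at the centre of its underside
- petri_dish: closed petri dish, 62 mm across, 14 mm high; loose bystander, origin at the centre of its underside
- wash_bottle: squeeze bottle with a bent spout, body 63 mm across, 166 mm tall, at the far left; loose bystander, origin at the centre of its underside
- tape_roll: tape roll, 74 mm across, 19 mm high, lying on top of the narrow cabinet; loose bystander, origin at the centre of its underside
- canister: screw canister, 42 mm across, 66 mm tall, at the far right; loose bystander, origin at the centre of its underside

How it is judged:
On the way, in this order (a step that is already met when the one before it is completed fails the run):
1. the wide cabinet's door is pressed inward past its catch (value of joint wide_door below -0.018 rad).
2. the door has sprung ajar by itself, nothing touching it (value of joint wide_door between 0.2 and 1.1 rad and contact force between each of the arm, the fingers and wide_cabinet below 0.1 N), for 0.2 s.
3. the door is pushed wide open (value of joint wide_door above 1.35 rad), for 0.1 s.
At the end, for the whole second after the job is handed in: the wide cabinet's door stands open at least 1.35 rad (77 degrees) and at rest, the narrow cabinet's door is shut (within 0.02 rad), and every loose thing is within 30 mm of where it began (value of joint wide_door above 1.35 rad and velocity of joint wide_door between -0.05 and 0.05 rad/s and value of joint narrow_door between -0.02 and 0.02 rad and distance of each of dropper_bottle, vial_b, vial_c, petri_dish, wash_bottle, tape_roll, canister from where it was at the start of the episode below 0.03 m); the robot touches nothing.
It fails at once if the narrow cabinet's door came open (value of joint narrow_door above 0.05 rad).
It fails at once if the wide cabinet was pushed, struck or gripped with more than 40 N (contact force between any of the fingers, the arm and wide_cabinet above 40 N).
It fails at once if a loose thing was lifted, carried or shoved by more than 30 mm (distance of any of dropper_bottle, vial_b, vial_c, petri_dish, wash_bottle, tape_roll, canister from where it was at the start of the episode above 0.03 m).
It also fails if it takes over 45 s, if anything falls off the work surface, if the arm or the gripper's body presses on something with over 40 N, if the wrist force passes 120 N, or if a joint passes its speed limit or range.

## Working session

There is one attempt and no reset: what is moved stays moved. The work goes in short steps, each a Python script; the robot and the scene stay as the last script left them, time stands still between calls to the robot, and variables do not carry over. Pictures are saved under pics/ and viewed, at most 10 in all, crops included, and the job is handed in when it is done.

```bash
mkdir -p pics; ls
cat > h.py <<'E'
from station import ctrl,get_state,vision,ticket,models
import numpy as np,cv2
def cam(n):
    i=vision.camera_info(n); return np.array(i["mtx"],float),np.array(i["dist_coeffs"],float),np.array(i["R"]),np.array(i["t"])
def world(n,px,d):
    K,D,R,t=cam(n); px=np.asarray(px,float).reshape(-1,1,2)
    u=cv2.undistortPoints(px,K,D).reshape(-1,2); d=np.asarray(d,float).reshape(-1,1)
    return (np.c_[u*d,d]-t)@R
def proj(n,X):
    K,D,R,t=cam(n); return cv2.projectPoints(np.asarray(X,float).reshape(-1,3),cv2.Rodrigues(R)[0],t,K,D)[0].reshape(-1,2)
def cloud(n,mask,depth):
    v,u=np.nonzero(mask&(depth>0)); return world(n,np.c_[u,v],depth[v,u])
E
python3 - <<'E'
from h import *
for n in("scene","top"):
    im,d=vision.grab_frame(n); cv2.imwrite(f"pics/{n}0.png",im); np.save(f"{n}0.npy",d)
    K,D,R,t=cam(n); print(n,-R.T@t, R[2])
    for o in("wide_cabinet","wide_push","narrow_cabinet","dropper_bottle","vial_b","petri_dish","canister","wash_bottle"):
        for r in models.masks_of(n,o)[:2]:
            c=cloud(n,r["mask"],d)
            print(o,round(r["p"],2),np.round(r["point"]),len(c),np.round(np.median(c,0),3) if len(c) else 0,np.round(np.percentile(c,[3,97],axis=0),3).tolist() if len(c) else 0)
print(get_state()["eef_rot"],get_state()["time"],ctrl.pinch_z)
E
```

```text
pics
scene [-0.31981471 -0.6267305   1.07546744] [ 0.60189121  0.42115331 -0.67849603]
wide_cabinet 0.78 [245. 169.] 3235 [0.601 0.151 0.112] [[0.573, 0.086, 0.021], [0.692, 0.253, 0.132]]
wide_push 0.78 [236. 178.] 1470 [0.58  0.167 0.078] [[0.572, 0.086, 0.02], [0.589, 0.255, 0.129]]
narrow_cabinet 0.63 [347. 225.] 2415 [ 0.573 -0.218  0.106] [[0.559, -0.266, 0.021], [0.677, -0.151, 0.132]]
dropper_bottle 0.79 [299. 192.] 218 [ 0.665 -0.022  0.051] [[0.655, -0.034, 0.009], [0.677, -0.009, 0.093]]
vial_b 0.71 [236. 252.] 145 [0.37  0.007 0.035] [[0.364, -0.0, 0.002], [0.383, 0.021, 0.056]]
petri_dish 0.88 [251. 237.] 307 [0.454 0.025 0.013] [[0.427, -0.002, 0.005], [0.482, 0.055, 0.017]]
canister 0.95 [418. 266.] 385 [ 0.606 -0.425  0.05 ] [[0.599, -0.442, 0.002], [0.633, -0.406, 0.067]]
wash_bottle 0.62 [194. 137.] 670 [0.681 0.412 0.07 ] [[0.662, 0.393, -0.056], [0.916, 0.654, 0.156]]
wash_bottle 0.39 [361. 194.] 412 [ 0.64  -0.209  0.145] [[0.604, -0.239, 0.128], [0.672, -0.176, 0.151]]
top [ 0.22419055 -0.01988372  1.69407364] [ 0.17676385 -0.00462423 -0.98424243]
wide_cabinet 0
[... 275 characters left out ...]
0.255, 0.134]]
narrow_cabinet 0.87 [328. 181.] 1483 [ 0.605 -0.199  0.128] [[0.561, -0.262, 0.022], [0.679, -0.143, 0.137]]
vial_b 0.56 [250. 253.] 25 [0.376 0.056 0.049] [[0.369, 0.049, 0.033], [0.382, 0.062, 0.056]]
petri_dish 0.57 [259. 236.] 294 [0.456 0.027 0.014] [[0.43, 0.001, 0.005], [0.484, 0.053, 0.021]]
canister 0.46 [395. 178.] 210 [ 0.616 -0.419  0.063] [[0.601, -0.443, -0.001], [0.639, -0.405, 0.072]]
wash_bottle 0.82 [133. 161.] 498 [0.683 0.415 0.096] [[0.665, 0.394, 0.002], [0.719, 0.452, 0.164]]
wash_bottle 0.55 [268. 168.] 134 [ 0.667 -0.015  0.061] [[0.657, -0.031, 0.009], [0.681, 0.002, 0.105]]
[-2.07016869e-05  2.28914350e-01  9.73446568e-01 -1.33840658e-05] 0.9 -0.0187
```

Run:
```python
from h import *
d=np.load("top0.npy"); vision.grab_frame("scene")
for n in("scene",):
    im,d=vision.grab_frame(n)
    m=models.masks_of(n,"wide_push")[0]["mask"]; c=cloud(n,m,d)
    A=np.c_[c[:,1],c[:,2],np.ones(len(c))]
    w=np.ones(len(c),bool)
    for _ in range(5):
        s=np.linalg.lstsq(A[w],c[w,0],rcond=None)[0]; r=c[:,0]-A@s; w=abs(r)<.004
    print("x=a*y+b*z+c",s,w.sum(),r[w].std())
    c=c[w]; print(np.percentile(c,[0.5,99.5],axis=0))
    # z-band y extremes
    b=(c[:,2]>.05)&(c[:,2]<.11); print(c[b,1].min(),c[b,1].max())
    print([ (r["p"],r["point"]) for r in models.masks_of(n,"vial_c")])
    crop=im[90:300,130:440]; cv2.imwrite("pics/c1.png",cv2.resize(crop,None,fx=2.5,fy=2.5,interpolation=cv2.INTER_CUBIC))
```

```text
x=a*y+b*z+c [-0.07061849 -0.00401644  0.59162601] 1262 0.0018341954643494294
[[0.57043268 0.08436673 0.01662852]
 [0.58835264 0.25751175 0.13195049]]
0.08289961632310901 0.2603428122252111
[(0.51, [231.5, 254.2]), (0.44, [222.1, 249.3]), (0.34, [357.1, 203.9])]
```

View pics/c1.png

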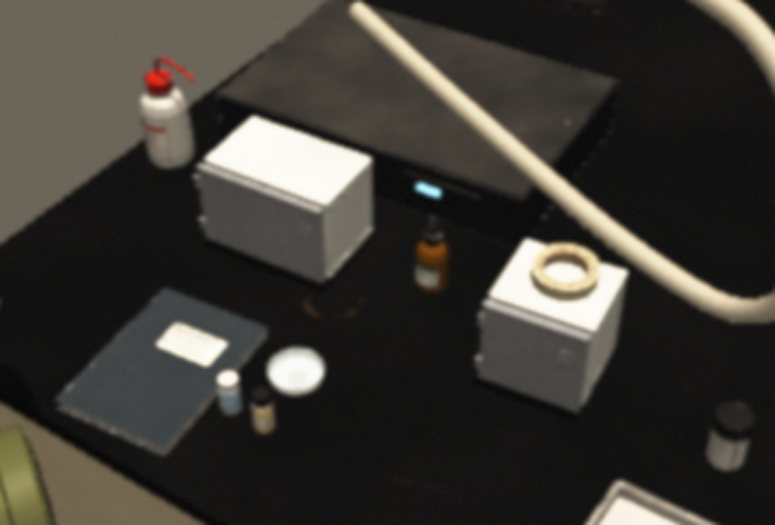

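View pics/top0.png

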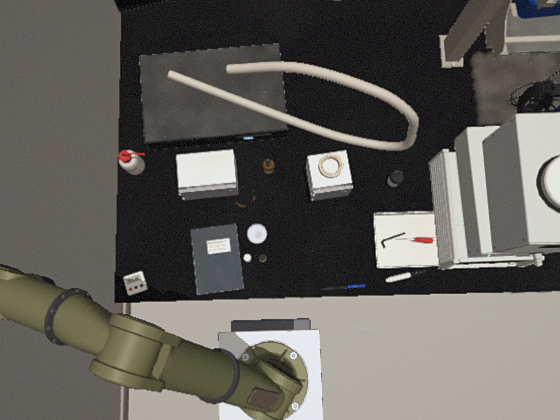

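The wide cabinet is at about (285,200) in the crop, with its mark near (310,230). The closer petri dish and vials are low (55 mm at most), so the fingers at z ≈ 0.085 pass above them. Next I press the door with the closed fingers, vertical, and watch the force.

```bash
cat >> h.py <<'E'
yaw=.0705; H=np.array([.573,.2585]); U=np.array([np.sin(yaw),-np.cos(yaw)]); V=np.array([-np.cos(yaw),-np.sin(yaw)])
ph=np.pi/2+yaw/2; Q=[0,np.cos(ph),np.sin(ph),0]; Z=.085
def P(u,v,z=Z): return [*(H+u*U+v*V),z]
def F(): return np.array(get_state()["contact_force"])
def fn(): return F()[:2]@V   # + = pushed back by the door
E
python3 - <<'E'
from h import *
ctrl.close_gripper()
ctrl.movep(P(.153,.10,.24),Q)
ctrl.movel(P(.153,.05),max_speed=.12)
ctrl.movel(P(.153,.020),max_speed=.08); ctrl.pause(.2)
f0=fn(); print(get_state()["time"],get_state()["tcp_pos"],F())
for v in np.arange(.017,-.004,-.001):
    ctrl.movel(P(.153,v),max_speed=.02); f=fn()-f0
    tv=(np.array(get_state()["tcp_pos"])[:2]-H)@V
    print(round(v,4),round(tv,4),round(f,2))
    if f>7: break
print(get_state()["time"])
E
```

```text
5.9333 [0.56330128 0.10443266 0.08503746] [ 0.18339107  0.30197148 -0.32982454]
0.017 0.0169 1.11
0.016 0.0159 -0.06
0.015 0.0149 1.26
0.014 0.0139 -0.23
0.013 0.0129 0.73
0.012 0.0126 3.33
0.011 0.0117 4.71
0.01 0.0104 4.52
0.009 0.0087 3.61
0.008 0.0078 2.37
0.007 0.0069 3.39
0.006 0.0069 5.67
0.005 0.0069 8.5
9.2333
```

Contact came at 12.7 mm and the stop at 6.9 mm, so the door was pressed the full 6 mm. Now I back off to the side and look.

Run:
```python
from h import *
ctrl.movel(P(.17,.04),max_speed=.1)
ctrl.movel(P(.25,.11),max_speed=.15)
ctrl.pause(.8)
im,d=vision.grab_frame("scene"); print(get_state()["time"],F())
cv2.imwrite("pics/c2.png",cv2.resize(im[60:270,130:440],None,fx=2.5,fy=2.5))
dt=vision.grab_frame("top"); im,d=dt
X=cloud("top",np.ones(d.shape,bool),d); q=(X[:,:2]-H); u=q@U; v=q@V
s=(X[:,2]>.06)&(X[:,2]<.15)&(u>-.03)&(u<.185)&(v>.02)&(v<.19)
print(s.sum(),np.round(np.c_[u,v,X[:,2]][s][::12],3).tolist())
```

```text
11.4833 [-0.14753288  0.3583171  -0.76063976]
260 [[0.036, 0.02, 0.133], [0.043, 0.025, 0.124], [0.043, 0.033, 0.129], [0.029, 0.026, 0.069], [0.052, 0.044, 0.132], [0.067, 0.047, 0.129], [0.061, 0.054, 0.134], [0.075, 0.057, 0.127], [0.071, 0.063, 0.126], [0.087, 0.069, 0.133], [0.07, 0.062, 0.068], [0.084, 0.075, 0.118], [0.08, 0.071, 0.076], [0.134, 0.079, 0.096], [0.133, 0.082, 0.092], [0.136, 0.086, 0.094], [0.139, 0.089, 0.092], [0.142, 0.092, 0.09], [0.108, 0.095, 0.093], [0.125, 0.105, 0.126], [0.12, 0.107, 0.099], [0.124, 0.11, 0.077]]
```

View pics/c2.png

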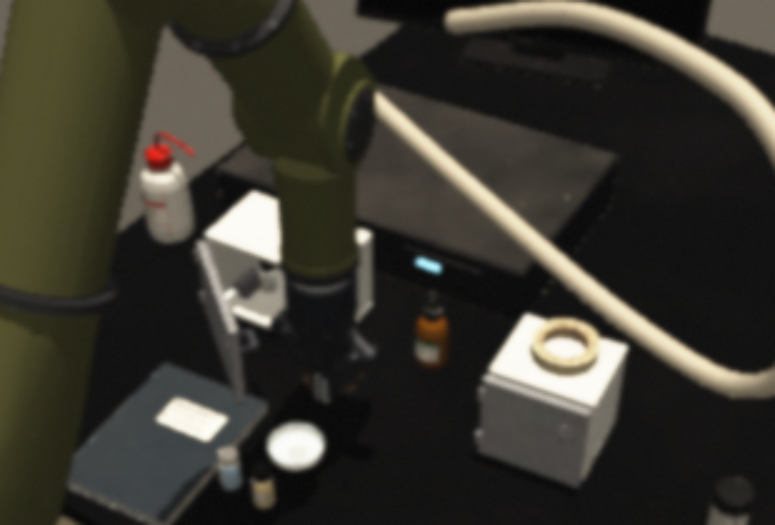

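The door stands ajar at about 0.7 rad and the fingers are clear of it. Next I reach behind the free edge and sweep an arc about the hinge.

Run:
```python
from h import *
def D(th,r,n): c,s=np.cos(th),np.sin(th); return P(r*c+n*s, r*s-n*c)
ctrl.movel(P(.25,.045),max_speed=.12)
ctrl.movel(D(.7,.125,.055),max_speed=.12)
f0=F()
for th in np.arange(.7,1.581,.08):
    ctrl.movel(D(th,.125,.029),max_speed=.06)
    f=F()-f0; print(round(th,2),np.round(f,1),np.round(get_state()["tcp_pos"],3))
    if np.linalg.norm(f)>20: break
ctrl.pause(.2)
ctrl.movel(D(th,.125,.08),max_speed=.06)
ctrl.movel(D(th,.125,.12)[:2]+[.24],max_speed=.12)
ctrl.pause(.3); im,d=vision.grab_frame("scene"); print(get_state()["time"],F())
cv2.imwrite("pics/c3.png",cv2.resize(im[60:270,130:440],None,fx=2.5,fy=2.5))
im,d=vision.grab_frame("top"); cv2.imwrite("pics/t3.png",cv2.resize(im[90:300,100:410],None,fx=2.5,fy=2.5))
X=cloud("top",np.ones(d.shape,bool),d); q=(X[:,:2]-H); u=q@U; v=q@V
s=(X[:,2]>.06)&(X[:,2]<.14)&(u>-.06)&(u<.1)&(v>.03)&(v<.19)
print(s.sum(),np.round(np.c_[u,v,X[:,2]][s][::12],3).tolist())
```

```text
0.7 [-0.9  0.7  3.7] [0.523 0.141 0.085]
0.78 [-0.5  1.8  5.6] [0.513 0.145 0.085]
0.86 [0.  2.2 6.2] [0.504 0.151 0.085]
0.94 [-0.2  1.3  5.9] [0.496 0.157 0.085]
1.02 [-1.   1.7  5.9] [0.488 0.163 0.085]
1.1 [-0.4  1.1  5.9] [0.48  0.17  0.085]
1.18 [0.2 1.9 6.4] [0.474 0.177 0.085]
1.26 [0.2 0.9 5.8] [0.468 0.186 0.085]
1.34 [0.6 0.8 6.7] [0.462 0.194 0.085]
1.42 [0.3 0.9 7.8] [0.457 0.203 0.085]
1.5 [-0.   1.8  7.4] [0.453 0.212 0.085]
1.58 [-1.   0.5  7.7] [0.45  0.222 0.085]
20.5583 [ 0.11025791  0.12725521 -0.23799563]
53 [[0.019, 0.116, 0.126], [0.024, 0.139, 0.13], [0.025, 0.153, 0.126], [0.031, 0.164, 0.131], [0.034, 0.171, 0.111]]
```

View pics/c3.png

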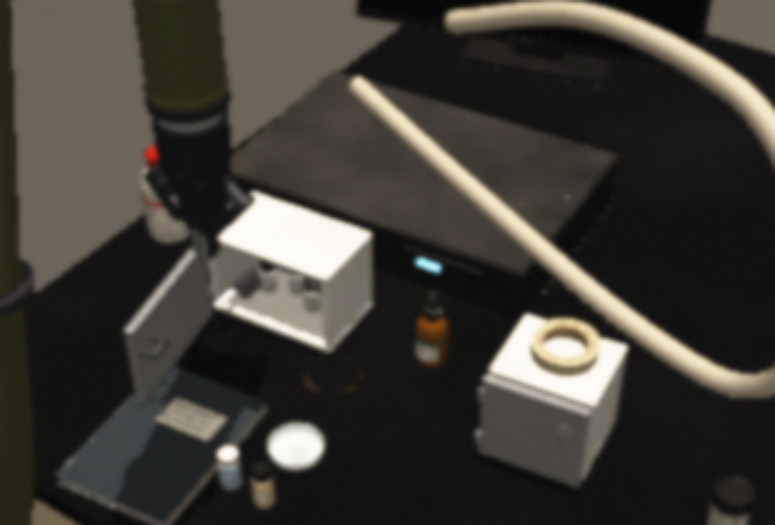

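The door is open to about 1.40 rad by my measurement, which is too close to 1.35. I'll push it a bit further.

Run:
```python
from h import *
def D(th,r,n): c,s=np.cos(th),np.sin(th); return P(r*c+n*s, r*s-n*c,.1)
ctrl.movel(D(1.5,.135,.08),max_speed=.12); ctrl.pause(.2); f0=F()
for th in (1.5,1.58,1.62,1.66,1.70):
    ctrl.movel(D(th,.135,.028),max_speed=.06); f=F()-f0; print(th,np.round(f,1))
    if np.linalg.norm(f)>20: break
ctrl.pause(.2)
ctrl.movel(D(1.6,.135,.08),max_speed=.06)
ctrl.movel(P(.12,.10,.26),max_speed=.12); ctrl.movep(P(.28,.12,.26),Q)
ctrl.pause(.5); im,d=vision.grab_frame("scene"); print(get_state()["time"],F())
cv2.imwrite("pics/c4.png",cv2.resize(im[60:270,130:440],None,fx=2.5,fy=2.5))
for n in("top","scene"):
    im,d=vision.grab_frame(n)
    X=cloud(n,np.ones(d.shape,bool),d); q=(X[:,:2]-H); u=q@U; v=q@V
    s=(X[:,2]>.05)&(X[:,2]<.14)&(u>-.06)&(u<.08)&(v>.03)&(v<.19)
    if s.sum()>5: print(n,s.sum(),"angle",np.pi/2-np.polyfit(v[s],u[s],1),np.round(np.c_[u,v,X[:,2]][s][::max(1,s.sum()//6)],3).tolist())
```

```text
1.5 [ 0.2 -0.4 -0.3]
1.58 [-0.4 -1.1  0.2]
1.62 [0.1 0.5 0.1]
1.66 [-0.9  0.5  0.6]
1.7 [ 0.5 -2.  -0.1]
28.4917 [0.23145744 0.11153823 0.23643509]
top 395 angle [1.62745938 1.56536344] [[-0.002, 0.032, 0.13], [0.004, 0.055, 0.105], [-0.002, 0.088, 0.134], [-0.001, 0.113, 0.115], [-0.002, 0.13, 0.058], [0.014, 0.155, 0.096], [-0.006, 0.17, 0.051]]
scene 927 angle [1.64665768 1.5633744 ] [[-0.003, 0.035, 0.129], [0.001, 0.056, 0.1], [0.002, 0.061, 0.08], [-0.002, 0.123, 0.105], [-0.008, 0.171, 0.12], [-0.007, 0.169, 0.095], [-0.008, 0.177, 0.055]]
```

View pics/c4.png

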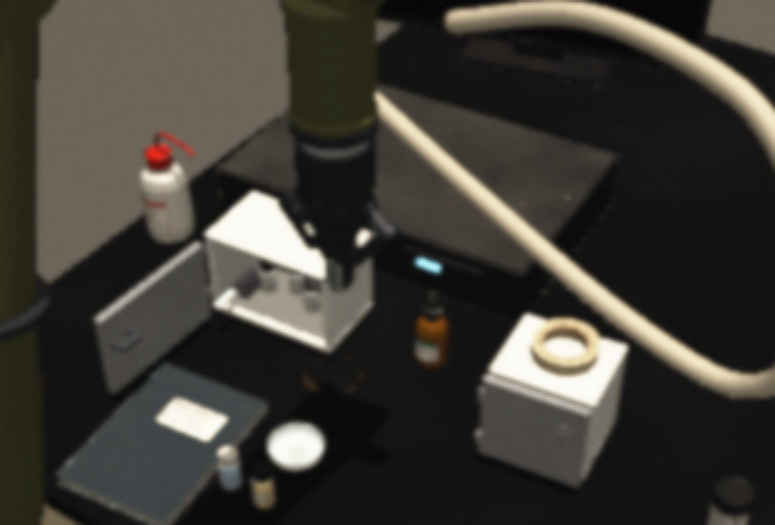

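The door now stands at about 1.63 rad. In the picture the narrow cabinet is shut and the loose things have not moved.

```bash
python3 -c "
from h import *
print(ticket.close_job())"
```

```text
the job is handed in; nothing more can be done
None
```

The wide cabinet's door is open at about 1.63 rad (93°) by camera measurement; the narrow cabinet looks shut, the loose things look unmoved, and the job is handed in (no verdict was returned).

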